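# Open the coded gate lockbox

### The job

The gate lockbox on the test board has the code 4-7-2, read from left to right as seen from the robot. Roll its three thumbwheels to the code with the fingertip, one wheel at a time and gently (no more than about 20 N on a wheel), so that these numerals are uppermost, then push the ribbed black catch towards the wheels as far as it goes, so that the sprung lid pops open. Leave the wheels on the code and the loose padlock, screwdriver, lock cylinder and key around the board where they lie.

Things in the scene. Friction and masses are not known exactly. Their poses are not given: they have to be found in the camera images.
- lockbox: Grey steel gate lockbox, 210 x 130 x 56 mm, lying on its back and screwed down to a fixed plywood board 266 x 176 x 12 mm; does not move. Origin: on the bench top under the board, 10 mm lidwards of its centre. x points from the wheel end (robot side) to the lid end, y to the left, z up. The flat aluminium face is 68 mm above the bench. Along x: near end of the case at -118 mm, wheel axis at -78 mm, catch at -27.5 mm, front edge of the lid at +10.5 mm, lid hinge at +88.5 mm
- wheel_left_crown (a point): fixed point at the top of the left wheel's rim (lockbox y +30 mm), 76 mm above the bench: where its numeral is read. Black thumbwheel of 40 mm diameter, 10 mm wide, axis along lockbox y; it stands 8 mm out of the face over 32 mm of length. Smooth rim, white numerals 0 to 9, 8 mm high, upright as seen from the robot. The wheels are alike, 30 mm apart
- wheel_mid_crown (a point): the same point of the middle wheel (lockbox y 0). A wheel is turned by pressing a fingertip on its crown and dragging along lockbox x. About 2.5 N along the rim carries it over a click, so a light touch of 2 or 3 N slips; 6 to 12 N of pressure is right. Rim and spindle are stiff: a tip held 1 mm too low presses with 20 N or more
- wheel_right_crown (a point): the same point of the right wheel (lockbox y -30 mm). Beside and between the wheels, on the line of their crowns, stand aluminium index bars, 5.5 mm high, 7 mm along lockbox x, 12 to 13 mm along y, with a dark line on top that points at the numeral being read
- wheel_left (a joint): angle of the left wheel, rad: numeral at the crown = value / 0.6283, modulo 10 (36 deg or 12.6 mm of rim each). It grows as the crown is rolled towards the lid (lockbox +x). Turns without end; a spring click centres it on each numeral; wanted: numeral 4 = 2.513
- wheel_mid (a joint): angle of the middle wheel, rad: numeral at the crown = value / 0.6283, modulo 10 (36 deg or 12.6 mm of rim each). It grows as the crown is rolled towards the lid (lockbox +x). Turns without end; a spring click centres it on each numeral; wanted: numeral 7 = 4.398. It may stand on 7 already; any wheel may start between two numerals
- wheel_right (a joint): angle of the right wheel, rad: numeral at the crown = value / 0.6283, modulo 10 (36 deg or 12.6 mm of rim each). It grows as the crown is rolled towards the lid (lockbox +x). Turns without end; a spring click centres it on each numeral; wanted: numeral 2 = 1.257
- catch_face (a point): fixed point: middle of the far (lid-side) upright face of the catch's thumb piece as it stands shut, 74 mm above the bench, 6 mm above the lockbox face. The thumb piece is a ribbed black block, 14 mm along lockbox x, 30 mm along y, 12 mm high; between it and the lid lie 31 mm of flat face. It is pushed towards the wheels (lockbox -x)
- catch (a joint): travel of the catch, m: 0 = shut, 0.0065 = fully pushed towards the wheels (lockbox -x). It slides with 1.5 N of friction and stays where it is left. Behind it prongs enter a gate in each wheel: with any wheel off the code it stops hard after about 1 mm
- lid (a joint): angle of the lid, rad: 0 = shut, about 1.2 = standing open. The lid (74 mm long, 112 mm wide, 5 mm thick, flush with the face) is hinged at its far edge and sprung; it pops up by itself when the catch has gone about 4 mm, and rises fully once nothing is in its way
- padlock_mid (a point): loose steel padlock lying flat, 78 x 48 x 19 mm, beside the board on the left; its centre. To be left alone
- screwdriver_mid (a point): loose amber-handled screwdriver, 168 mm long, beside the board on the right; its centre. To be left alone
- euro_cylinder_mid (a point): loose metal euro lock cylinder, 33 x 62 x 17 mm, near the board at the front left; its centre. To be left alone
- loose_key_mid (a point): loose key with a round plastic bow, 66 mm long, 8 mm thick, in front of the board; its centre. To be left alone

How it is judged:
On the way, in this order (a step that is already met when the one before it is completed fails the run):
1. all three wheels show the code 4-7-2 (each within 0.25 rad), for 0.3 s ((value of joint wheel_left between 2.2633 and 2.7633 rad or value of joint wheel_left between -4.0199 and -3.5199 rad or value of joint wheel_left between 8.5465 and 9.0465 rad) and (value of joint wheel_mid between 4.1482 and 4.6482 rad or value of joint wheel_mid between -2.135 and -1.635 rad or value of joint wheel_mid between 10.4314 and 10.9314 rad) and (value of joint wheel_right between 1.0066 and 1.5066 rad or value of joint wheel_right between -5.2765 and -4.7765 rad or value of joint wheel_right between 7.2898 and 7.7898 rad)), for 0.3 s.
2. the catch is pushed at least 3.5 mm towards the wheels (value of joint catch above 0.0035 m).
At the end, for the whole second after the job is handed in: the lid stands open by more than 0.8 rad and at rest, and the wheels still show 4-7-2, each within 0.25 rad (all of step 1 and value of joint lid above 0.8 rad and velocity of joint lid below 0.2 rad/s); the robot touches nothing.
It fails at once if a wheel is pressed with more than 20 N (contact force between the fingers and wheel_left above 20 N or contact force between the fingers and wheel_mid above 20 N or contact force between the fingers and wheel_right above 20 N).
It fails at once if two wheels are touched at the same time ((contact force between the fingers and wheel_left above 0.5 N and contact force between the fingers and wheel_mid above 0.5 N) or (contact force between the fingers and wheel_mid above 0.5 N and contact force between the fingers and wheel_right above 0.5 N)).
It fails at once if the padlock, screwdriver, lock cylinder or key is moved by more than 30 mm (distance of any of padlock_mid, screwdriver_mid, euro_cylinder_mid, loose_key_mid from where it was at the start of the episode above 0.03 m).
It also fails if it takes over 58 s, if anything falls off the work surface, if the arm or the gripper's body presses on something with over 40 N, if the wrist force passes 120 N, or if a joint passes its speed limit or range.

### The arm

A 7-joint arm with a two-finger parallel gripper is mounted at the origin on a cart in front of the work surface, level with it; the furniture and walls round the work are solid. World frame = base frame: x ahead of the robot, y to its left, z up, the work surface at z = 0. Lengths are in m, angles in rad, forces in N, time in s.
With the tool pointing down it reaches from about 0.425 to 1.025 m from the base axis. Payload 9.4 kg.
Tool frame: the origin (TCP) lies at the very end of the fingers, on their centre line; the grasp point (between the pads) lies 19 mm behind it; z points along the fingers, y is the line along which they close (so a half turn about z gives the same grasp; the last joint's range is limited). The gripper opens to 85 mm and grips with 20 to 120 N. Pads are 22 mm wide; open, the fingers measure 114 mm over their backs; the gripper's body (76 mm by 85 mm) begins 54 mm behind the grasp point. The pads swing forward as they close: fully open they stand 13 mm farther back than shut.
Start: joints at [-1.232, 0.599, -0.003, 1.599, 0.002, 0.943, -0.08], TCP at [0.293, 0.663, 0.231] pointing down, gripper open.
Joint ranges: [-2.57, 2.57], [-0.35, 1.97], [-1.29, 1.29], [0.11, 2.56], [-1.05, 4.19], [0.11, 1.86], [-2.63, 2.63]. Speed limits (rad/s): [2.22, 2.22, 3.01, 3.01, 3.14, 3.14, 3.14].

### API

Orientations are given as [roll, pitch, yaw] about the fixed x, y, z axes, in that order (R = Rz(yaw) Ry(pitch) Rx(roll)).
In Python, from station import * gives the robot as it stands. The module is installed in compiled form; this text tells all that it offers. Calls block until the motion is done:
- goto(position, orientation): joint-space move of the TCP to a pose.
- movel(position, speed=0.15, rotation=None): straight line of the TCP; rotation=None keeps the orientation; speed is the mean speed in m/s.
- move_j(angles): joint-space move.
- set_gripper(opening, grip_force=None): finger opening in m; grip_force is the grip in N (None keeps the last); returns when the fingers have stopped.
- pause(seconds).
- ik(position, orientation): joint angles nearest the present ones, or None.
- grab_frame(name): name is "scene" or "top"; returns the picture (480x640x3 uint8, blue, green, red); there is no depth.
- get_calibration(name): a dict with "mtx" (3x3 intrinsics, pixels), "R" (3x3) and "t" (3): a world point X has camera coordinates R X + t. Camera axes: x right, y down, z forward; pixel columns grow to the right and rows downward; lengths in m; the calibration is good to about 2 mm. A picture is of the moment at which its call begins. get_calibration takes no time and is no camera call.
A pose or a line that the arm cannot do raises PlanningError and nothing moves.
- hand_in(): hands the job in; it is judged then, once.
Trained networks look in the newest picture that a camera, given by its name, has taken for a name from the list of things; names that differ only in an ending like _2 or _b are one class to them, and where a whole thing is asked for, a point or a joint stands for the part that bears it (a point fixed in the world has none). Each returns a list of dicts, best first, with "confidence" (0 to 1); they miss things now and then, are a little off and sometimes report something else, mostly with a low value. They report only what shows in the picture. A call takes as long as a camera call.
- silhouettes(target, camera): "mask" (480x640 bool, what is visible of it) and "extent" ([left, top, width, height] in pixels, round what is visible of it).
- mark_of(target, camera): "position" ([column, row] in pixels: a listed point, or the origin of a listed thing).
Readings, each from a call of its own:
- get_t(): time.
- get_joint_pos(): joint angles.
- get_joint_vel(): joint speeds.
- get_effort(): joint torques, N m.
- get_tool_pos(): TCP position.
- get_tool_rot(): TCP orientation.
- get_force(): force on the tool from outside, world axes, zero at the start.
- get_ft_torque(): the same for the moment, N m.
- get_finger_gap(): finger opening in m.
- get_grip_force(): force on a finger pad.
Only numpy, scipy, OpenCV 4.12 (cv2) and the standard library are available. Lean on these libraries where they do the work, as an engineer would, in place of code of your own. Each camera call takes 0.05 s, during which the arm holds its last target. There are 200 camera calls.

## Working session

There is one attempt and no reset: what is moved stays moved. The work goes in short steps, each a Python script; the robot and the scene stay as the last script left them, time stands still between calls to the robot, and variables do not carry over. Pictures are saved under pics/ and viewed, at most 10 in all, crops included, and the job is handed in when it is done.

```bash
mkdir -p pics; ls; cat > h.py <<'E'
from station import *
import numpy as np, cv2
E
python3 - <<'E'
from h import *
for c in ("scene","top"):
    im=grab_frame(c); cv2.imwrite(f"pics/{c}0.png",im)
    k=get_calibration(c); print(c,np.round(k["mtx"],1).tolist(),np.round(k["R"],4).tolist(),np.round(k["t"],4).tolist(), (-k["R"].T@k["t"]).round(3))
    for n in ["wheel_left_crown","wheel_mid_crown","wheel_right_crown","catch_face","lockbox","padlock_mid","screwdriver_mid","euro_cylinder_mid","loose_key_mid"]:
        print(n,[(np.round(d["position"],1).tolist(),round(d["confidence"],2)) for d in mark_of(n,c)[:2]])
print(get_t(),get_tool_pos(),get_tool_rot())
E
```

```text
pics
scene [[520.6, 0.0, 311.7], [0.0, 520.6, 243.8], [0.0, 0.0, 1.0]] [[0.8651, -0.5013, 0.0155], [-0.1839, -0.3458, -0.9201], [0.4666, 0.7932, -0.3913]] [-0.5171, 0.1728, 0.6501] [ 0.176 -0.715  0.421]
wheel_left_crown [([291.6, 268.1], 0.94)]
wheel_mid_crown [([336.1, 302.1], 0.72), ([303.3, 273.8], 0.64)]
wheel_right_crown [([322.0, 281.6], 0.79)]
catch_face [([332.4, 262.7], 0.9)]
lockbox [([337.9, 300.3], 0.62)]
padlock_mid []
screwdriver_mid [([402.5, 315.1], 0.97)]
euro_cylinder_mid [([249.7, 283.6], 0.87)]
loose_key_mid [([275.7, 347.6], 0.98)]
top [[550.3, 0.0, 317.2], [0.0, 550.3, 242.7], [0.0, 0.0, 1.0]] [[-0.0387, -0.9992, 0.0057], [-0.9765, 0.0366, -0.2125], [0.2121, -0.0137, -0.9771]] [-0.0342, 0.5853, 0.8188] [ 0.397 -0.044  0.925]
wheel_left_crown [([331.9, 280.7], 0.78)]
wheel_mid_crown [([351.4, 275.4], 0.79)]
wheel_right_crown [([369.2, 274.8], 0.78)]
catch_face [([346.8, 243.6], 0.65)]
lockbox [([340.1, 238.2], 0.74)]
padlock_mid [([263.2, 229.8], 0.79)]
screwdriver_mid [([396.5, 211.5], 0.65)]
euro_cylinder_mid [([278.2, 309.7], 0.79)]
loose_key_mid [([387.5, 324.9], 0.78)]
1.0 [0.29283978 0.66323811 0.2312917 ] [3.14154888e+00 4.68754557e-05 2.72583312e+00]
```

```bash
python3 - <<'E'
import cv2
a=cv2.imread("pics/top0.png")[170:350,230:470]
cv2.imwrite("pics/topc.png",cv2.resize(a,(800,600),interpolation=cv2.INTER_CUBIC))
a=cv2.imread("pics/scene0.png")[230:350,240:400]
cv2.imwrite("pics/scenec.png",cv2.resize(a,(800,600),interpolation=cv2.INTER_CUBIC))
E
```

```text
(no output)
```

View pics/topc.png

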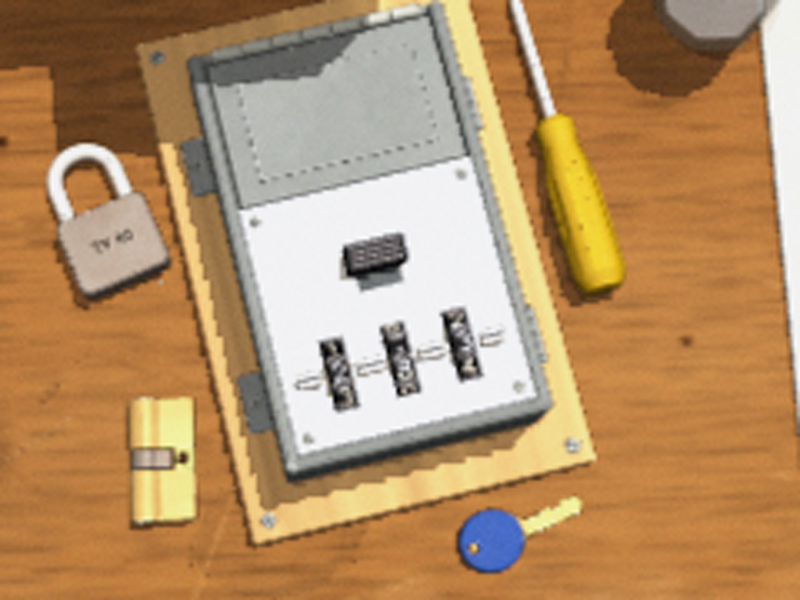

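View pics/scenec.png

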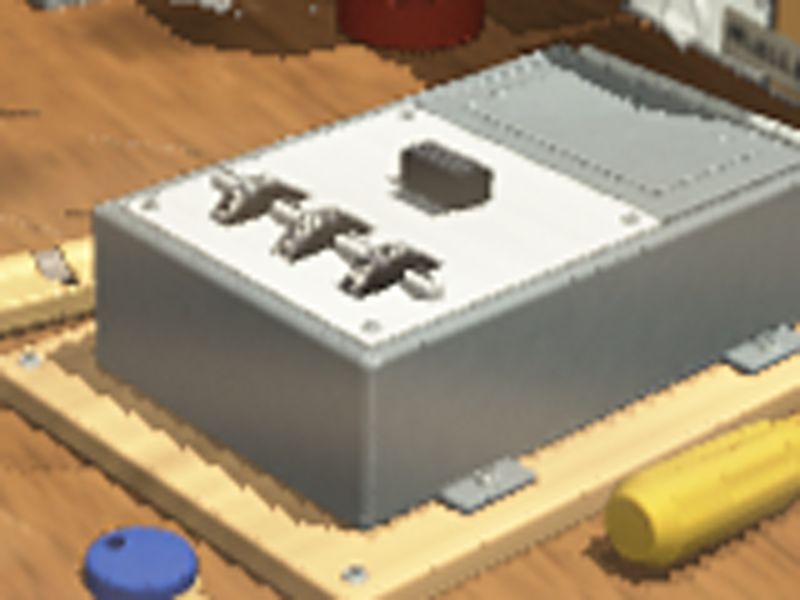

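The top view shows the box turned about 15°, with the wheels at crop (338,373), (402,358) and (461,343), the catch at (375,255) and the lid at upper left. Nothing blocks the wheels. Next I fit the box pose from both views and unwrap the wheel rims to read the numerals.

```bash
cat >> h.py <<'E'
from scipy.optimize import least_squares
def proj(c,X):
    k=get_calibration(c); p=(k["R"]@np.atleast_2d(X).T).T+k["t"]; p=p@k["mtx"].T; return p[:,:2]/p[:,2:]
def world(pose,L):
    x,y,a,*z=pose; L=np.atleast_2d(L); c,s=np.cos(a),np.sin(a)
    return np.c_[x+c*L[:,0]-s*L[:,1], y+s*L[:,0]+c*L[:,1], L[:,2]+(z[0] if z else 0)]
PTS={"wheel_left_crown":(-.078,.03,.076),"wheel_mid_crown":(-.078,0,.076),"wheel_right_crown":(-.078,-.03,.076),"catch_face":(-.0205,0,.074),"lockbox":(0,0,0)}
def unwrap(im,c,pose,ly,n=10,half=50):
    # strip: rows from lid side (+angle) to robot side, cols left->right ; centre (-.078,ly,.056) r=.02
    th=np.radians(np.linspace(half,-half,2*half*2+1)); yy=ly+np.linspace(.006,-.006,61)
    T,Y=np.meshgrid(th,yy,indexing="ij")
    L=np.c_[(-.078+.02*np.sin(T)).ravel(),Y.ravel(),(.056+.02*np.cos(T)).ravel()]
    p=proj(c,world(pose,L)).astype(np.float32)
    return cv2.remap(im,p[:,0].reshape(T.shape),p[:,1].reshape(T.shape),cv2.INTER_CUBIC)
E
python3 - <<'E'
from h import *
obs=[]
for c in ("scene","top"):
    ims=[grab_frame(c) for _ in range(4)]
    print(c,"noise",np.std([i.astype(float) for i in ims],axis=0).mean())
    cv2.imwrite(f"pics/{c}_avg.png",np.mean(ims,axis=0).astype(np.uint8))
    for n in PTS:
        for d in mark_of(n,c)[:1]: obs.append((c,n,d["position"],d["confidence"]))
def res(p): return np.concatenate([(proj(c,world(p,PTS[n]))[0]-q) for c,n,q,w in obs])
for p0 in ([.45,-.05,.25,0],):
    s=least_squares(res,p0,loss="soft_l1",f_scale=1.5)
    print(s.x,s.cost); p=s.x
for o,r in zip(obs,res(p).reshape(-1,2)): print(o[0],o[1],np.round(o[2],1),r.round(1))
# residual corners overlay
for c in ("scene","top"):
    im=cv2.imread(f"pics/{c}_avg.png")
    x0,y0,w,h=((240,230,160,120) if c=="scene" else (290,170,120,180)); f=5 if c=="scene" else 3
    big=cv2.resize(im[y0:y0+h,x0:x0+w],None,fx=f,fy=f,interpolation=cv2.INTER_CUBIC)
    C=[(-.118,.065,.068),(-.118,-.065,.068),(.092,-.065,.068),(.092,.065,.068)]
    q=((proj(c,world(p,C))-(x0,y0)+.5)*f).astype(int); cv2.polylines(big,[q],True,(0,0,255),1)
    for n in PTS:
        q=((proj(c,world(p,PTS[n]))[0]-(x0,y0)+.5)*f).astype(int); cv2.circle(big,tuple(map(int,q)),2,(0,255,0),-1)
    big=cv2.resize(big,(int(big.shape[1]*600/big.shape[0]),600)) 
    cv2.imwrite(f"pics/ov_{c}.png",big)
a=cv2.imread("pics/ov_top.png");b=cv2.resize(cv2.imread("pics/ov_scene.png"),(400,300))
can=np.zeros((600,800,3),np.uint8);can[:,:400]=a[:, :400];can[:300,400:]=b
cv2.imwrite("pics/ov.png",can)
E
```

```text
scene noise 0.4205748305454945
top noise 1.5446751618585515
[ 5.99959613e-01 -8.60192746e-02  2.65765913e-01  1.48469697e-04] 19.58950155925452
scene wheel_left_crown [292.6 265.6] [-0.4  0.7]
scene wheel_mid_crown [304.1 270.3] [1.9 2.3]
scene wheel_right_crown [323.4 278.8] [-3.   0.4]
scene catch_face [330.3 265.7] [ 1.6 -3.1]
scene lockbox [336.8 301.3] [ 2.1 -1.8]
top wheel_left_crown [333.4 280.7] [-0.9  1.7]
top wheel_mid_crown [350.7 275.7] [0.1 1. ]
top wheel_right_crown [367.3 270.7] [1.7 0.3]
top lockbox [336.7 241.5] [-2.9 -0.9]
```

View pics/ov.png

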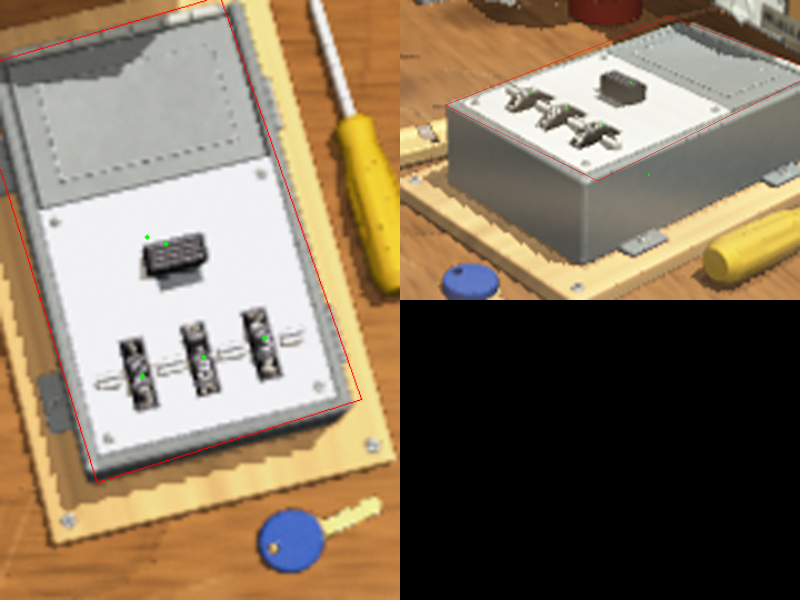

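The overlay shows the fitted yaw is about 2° too large: the red outline is rotated against the case. I'll refit using picked case and lid corners plus the wheel centres, then unwrap the wheels.

```bash
python3 - <<'E'
from h import *
F={"top":(10/3,230,170),"scene":(5,240,230)}
P=[("top",(287,462),(-.118,.065,.068)),("top",(549,400),(-.118,-.065,.068)),("top",(243,208),(.0105,.056,.068)),("top",(470,157),(.0105,-.056,.068)),
("top",(338,373),(-.078,.03,.074)),("top",(402,358),(-.078,0,.074)),("top",(461,343),(-.078,-.03,.074)),
("scene",(95,207),(-.118,.065,.068)),("scene",(372,355),(-.118,-.065,.068)),("scene",(418,98),(.0105,.056,.068)),("scene",(660,222),(.0105,-.056,.068))]
px=[((np.array(v)+.5)/F[c][0]-.5+F[c][1:]) for c,v,_ in P]
def res(p): return np.concatenate([proj(c,world(p,L))[0]-q for (c,v,L),q in zip(P,px)])
out={}
for name,sel in (("both",None),("top","top"),("scene","scene")):
    f=lambda p: np.concatenate([r for r,(c,_,_) in zip(res(p).reshape(-1,2),P) if sel in (None,c)]) if True else 0
    n=4 if sel is None else 3
    s=least_squares(f,[.6,-.086,.24,0][:n],loss="soft_l1",f_scale=1); out[name]=s.x; print(name,s.x.round(4)); print(f(s.x).reshape(-1,2).round(1).tolist())
np.save("pose.npy",out["both"]);np.save("ptop.npy",out["top"]);np.save("pscene.npy",out["scene"])
print(world(out["both"],list(PTS.values())).round(4))
rows=[]
for c in ("top","scene"):
    im=cv2.imread(f"pics/{c}_avg.png"); p=out[c]
    st=[cv2.resize(unwrap(im,c,p,y,half=55),(120,560),interpolation=cv2.INTER_CUBIC) for y in (.03,0,-.03)]
    for s in st: cv2.line(s,(0,280),(8,280),(0,0,255),2)
    rows+=st
cv2.imwrite("pics/strips.png",np.hstack(rows))
E
```

```text
both [ 6.013e-01 -8.990e-02  1.942e-01  1.000e-04]
[[-0.7, 3.6], [1.7, 3.0], [-0.4, -0.0], [-0.8, -0.2], [0.0, -0.3], [-0.5, -0.2], [0.4, -0.1], [-0.1, -1.3], [0.2, 1.1], [0.6, 1.2], [1.3, -0.8]]
top [ 0.6018 -0.0904  0.1907]
[[-0.6, 3.2], [1.7, 2.9], [-0.2, -0.4], [-0.5, -0.4], [0.1, -0.7], [-0.4, -0.5], [0.5, -0.3]]
scene [ 0.6013 -0.0883  0.1987]
[[-0.5, -1.4], [-0.0, 0.8], [-0.1, 1.0], [0.7, -1.2]]
[[ 5.190e-01 -7.560e-02  7.610e-02]
 [ 5.248e-01 -1.050e-01  7.610e-02]
 [ 5.306e-01 -1.344e-01  7.610e-02]
 [ 5.812e-01 -9.390e-02  7.410e-02]
 [ 6.013e-01 -8.990e-02  1.000e-04]]
```

View pics/strips.png

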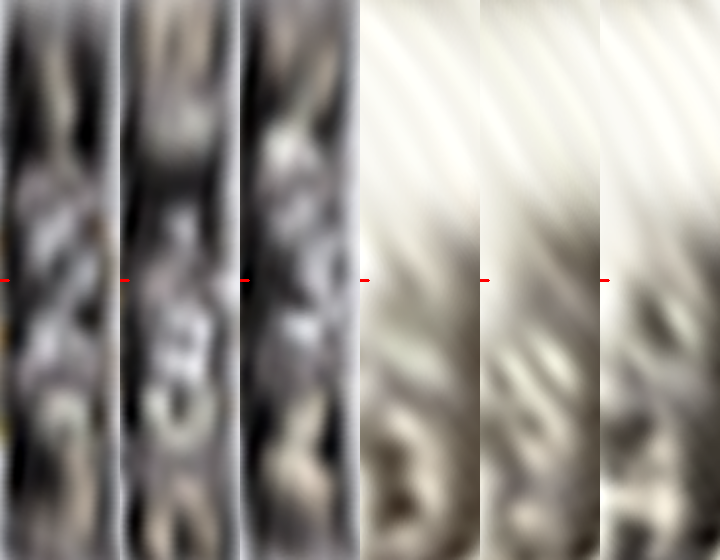

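The strips are too coarse to read by eye, at about 1.5 mm per pixel. I'll fit a forward model instead: render the numerals on the cylinder with antialiasing and regress it onto the image pixels for every digit and phase.

```bash
cat > rd.py <<'E'
from h import *
PPM=10 # texture px per mm
def texture(font,thick,bold_w):
    n=1257; T=np.zeros((n,100),np.float32)
    for d in range(10):
        (w,h),b=cv2.getTextSize(str(d),font,4,thick); g=np.zeros((h+2*thick+20,w+2*thick+20),np.float32)
        cv2.putText(g,str(d),(thick+10,h+thick+8),font,4,1,thick,cv2.LINE_AA)
        ys,xs=np.where(g>.3); g=g[ys.min():ys.max()+1,xs.min():xs.max()+1]
        gw=max(12,int(round(g.shape[1]*80/g.shape[0]*bold_w))); g=cv2.resize(g,(min(gw,96),80),interpolation=cv2.INTER_AREA)
        t=np.zeros((126,100),np.float32); x0=50-g.shape[1]//2; t[23:103,x0:x0+g.shape[1]]=g
        r=(np.arange(126)+int(round(d*125.66))-63)%n; T[r]=t   # rows grow towards robot side
    return T
S=5
def geom(c,pose,ly,du,dv,half=52):
    """subpixel rays hit wheel -> per-pixel arrays of theta (deg, + lidwards), y (mm)"""
    k=get_calibration(c); ctr=proj(c,world(pose,(-.078,ly,.074)))[0]+(du,dv)
    u0,v0=np.round(ctr).astype(int)-14; o=(np.arange(28*S)+.5)/S-.5
    U,V=np.meshgrid(u0+o-du,v0+o-dv)
    d=np.stack([U,V,np.ones_like(U)],-1)@np.linalg.inv(k["mtx"]).T@k["R"]
    cam=-k["R"].T@k["t"]; x,y,a=pose[:3]; z=pose[3] if len(pose)>3 else 0
    Rz=np.array([[np.cos(a),-np.sin(a),0],[np.sin(a),np.cos(a),0],[0,0,1]])
    C=(cam-[x,y,z])@Rz-[-.078,ly,.056]; D=d@Rz
    A=D[...,0]**2+D[...,2]**2; B=C[0]*D[...,0]+C[2]*D[...,2]; q=B*B-A*(C[0]**2+C[2]**2-.02**2)
    s=(-B-np.sqrt(np.maximum(q,0)))/A; H=C+s[...,None]*D
    th=np.degrees(np.arctan2(H[...,0],H[...,2])); yy=H[...,1]*1000
    ok=(q>0)&(abs(yy)<5)&(abs(th)<half)
    pix=lambda M:M.reshape(28,S,28,S).mean((1,3))
    return u0,v0,th,yy,ok,pix
def score(im,c,pose,ly,tex,phases,du=0,dv=0,half=45):
    u0,v0,th,yy,ok,pix=geom(c,pose,ly,du,dv,half)
    m=pix(ok.astype(float))>.95; I=im[v0:v0+28,u0:u0+28].astype(float).mean(-1)[m]; tm=pix(th)[m]/45; ym=pix(yy)[m]/5
    out=[]; cx=np.clip(((5-yy)*PPM).astype(int),0,99)
    B0=np.stack([np.ones_like(tm),tm,tm**2,ym],1); r0=I-B0@np.linalg.lstsq(B0,I,rcond=None)[0]; tot=(r0**2).sum()
    for ph in phases:
        r=((ph*125.66-th*np.pi/180*200)%1257).astype(int)%1257
        t=pix(np.where(ok,tex[r,cx],0))[m]; X=np.c_[B0,t]
        co=np.linalg.lstsq(X,I,rcond=None)[0]; out.append(1-((I-X@co)**2).sum()/tot if co[4]>0 else 0)
    return np.array(out),m.sum()
def read(ims,poses,texs,phases=np.arange(0,10,.1),shifts=(-.6,0,.6)):
    res=[]
    for ly in (.03,0,-.03):
        best={}
        tot=np.zeros((len(texs),len(phases)))
        for c in ims:
            a=np.max([[score(ims[c],c,poses[c],ly,t,phases,du,dv)[0] for t in texs] for du in shifts for dv in shifts],0); best[c]=a; tot+=a*(1 if c=="top" else .5)
        m=tot.max(0); res.append((m,tot,best))
    return res
FONTS=[(cv2.FONT_HERSHEY_SIMPLEX,12,1.),(cv2.FONT_HERSHEY_SIMPLEX,18,1.),(cv2.FONT_HERSHEY_DUPLEX,14,1.)]
def top3(m,phases=np.arange(0,10,.1)):
    o=[];mm=m.copy()
    for _ in range(4):
        i=mm.argmax(); o.append((round(float(phases[i]),1),round(float(m[i]),2)))
        dd=abs((phases-phases[i]+5)%10-5); mm[dd<.5]=-1
    return o
E
python3 - <<'E'
from rd import *
ims={c:cv2.imread(f"pics/{c}_avg.png") for c in ("top","scene")}; poses={"top":np.load("ptop.npy"),"scene":np.load("pscene.npy")}
tx=[texture(*f) for f in FONTS]
for m,t,b in read(ims,poses,tx):
    print("sum",top3(m)," font",t.max(1).round(2)); print("  top",top3(b["top"].max(0)),"scene",top3(b["scene"].max(0)))
W=[]
a=np.radians(0)
im=ims["top"]; c=proj("top",world(poses["top"],(-.078,0,.074)))[0]
ang=-14
M=cv2.getRotationMatrix2D(tuple(map(float,c)),ang,14); M[:,2]+=np.array([400,300])-c
cv2.imwrite("pics/rot.png",cv2.warpAffine(im,M,(800,600),flags=cv2.INTER_CUBIC))
E
```

```text
sum [(1.9, 0.45), (9.3, 0.37), (5.5, 0.37), (4.4, 0.37)]  font [0.45 0.37 0.36]
  top [(4.4, 0.28), (5.5, 0.27), (8.5, 0.27), (2.0, 0.26)] scene [(1.9, 0.39), (1.2, 0.33), (9.8, 0.28), (9.2, 0.27)]
sum [(7.4, 0.44), (1.3, 0.3), (8.5, 0.29), (4.7, 0.29)]  font [0.44 0.38 0.37]
  top [(7.5, 0.27), (5.9, 0.21), (4.8, 0.2), (9.9, 0.19)] scene [(7.2, 0.5), (8.4, 0.42), (1.3, 0.4), (5.2, 0.31)]
sum [(2.9, 0.61), (6.8, 0.35), (4.9, 0.32), (3.8, 0.31)]  font [0.61 0.59 0.52]
  top [(3.0, 0.45), (6.7, 0.26), (0.5, 0.22), (3.9, 0.22)] scene [(2.8, 0.42), (4.8, 0.32), (7.9, 0.24), (9.8, 0.24)]
```

View pics/rot.png

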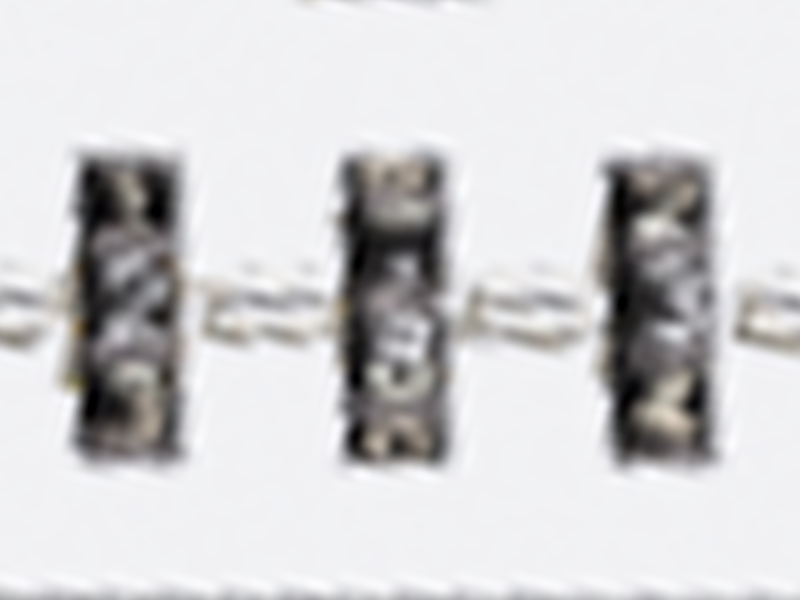

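The unwrapped wheels agree with the picture:

| Wheel | Reading | What shows in `rot.png` |
|---|---|---|
| Left | ≈2 | 1 above, 2 in the middle, 3 below (x≈130) |
| Middle | ≈7.4 | Between 7 and 8 (x≈395) |
| Right | ≈3 | 2, 3, 4 (x≈660) |

So the left wheel needs +2, the middle about −0.4 and the right −1. I'll approach now and probe the left wheel.

```bash
cat >> h.py <<'E'
POSE=np.load("pose.npy") if __import__("os").path.exists("pose.npy") else None
YAW=None
def W(lx,ly,z): 
    p=world(POSE[:3],(lx,ly,z))[0]; return p
def fz(n=3): return float(np.mean([get_force()[2] for _ in range(n)]))
E
python3 - <<'E'
from h import *
p=W(-.084,.03,.16); a=POSE[2]
q0=get_joint_pos()
for y in (a,a-np.pi,a+np.pi):
    q=ik(p,[np.pi,0,y]); print(y,None if q is None else np.round(q,2))
qs=[(np.abs(np.array(q)-q0).max(),y) for y in (a,a-np.pi) for q in [ik(p,[np.pi,0,y])] if q is not None]
y=min(qs)[1]; print("yaw",y); open("yaw.txt","w").write(str(y))
t=get_t(); set_gripper(0.0,40); print("grip",get_t()-t,get_finger_gap())
t=get_t(); goto(p,[np.pi,0,y]); print("goto",get_t()-t,get_tool_pos(),p)
t=get_t(); movel(W(-.084,.03,.081),speed=.1); print("down",get_t()-t,get_tool_pos(),W(-.084,.03,.081))
pause(.2); print([np.round(get_force(),2).tolist() for _ in range(4)],get_t())
E
```

```text
0.19417638473297655 [-0.38  0.53  0.61  2.16 -0.53  0.6  -0.76]
-2.9474162688568164 [ 0.11  0.46 -0.1   2.13  0.08  0.55  1.72]
3.33576903832277 [ 0.11  0.46 -0.1   2.13  0.08  0.55  1.72]
yaw 0.19417638473297655
grip 0.7667000000000002 0.00019880973565933237
goto 2.7333000000000003 [ 0.51348575 -0.07582552  0.15992548] [ 0.51312605 -0.07671431  0.16      ]
down 0.9417 [ 0.51333743 -0.07686556  0.08133789] [ 0.51312605 -0.07671431  0.081     ]
[[0.01, -0.12, 0.24], [0.01, -0.12, 0.24], [0.01, -0.12, 0.24], [0.01, -0.12, 0.24]] 6.5417
```

```bash
cat >> h.py <<'E'
def press(lx,ly,z0=.0785,step=.00025,target=6.5,zmin=.0735):
    """step down on a crown until target force; returns commanded z, log"""
    z=z0; movel(W(lx,ly,z),speed=.03); f0=0.24; log=[]
    while True:
        pause(.03); f=fz(1)-f0; log.append((round(z*1000,2),round(f,1)))
        if f>target or z<=zmin: return z,log
        z-=step if f<2.5 else step*.4
        movel(W(lx,ly,z),speed=.01)
E
python3 - <<'E'
from h import *
t=get_t(); z,l=press(-.0845,.03); print(z,l,get_t()-t)
print(get_tool_pos()-W(-.0845,.03,z),np.round(get_force(),2))
E
```

```text
0.07554999999999999 [(78.5, -0.3), (78.25, -0.6), (78.0, 0.4), (77.75, -0.5), (77.5, -0.1), (77.25, -0.1), (77.0, -0.1), (76.75, -0.3), (76.5, 0.1), (76.25, -0.3), (76.0, 2.2), (75.75, 5.2), (75.65, 6.3), (75.55, 7.4)] 3.9666000000000006
[3.20972404e-04 2.50090605e-06 3.67908802e-04] [-1.09  0.02  7.65]
```

```bash
cat >> h.py <<'E'
def drag(lx,ly,z,dist,n=4,goal=8.5,lift=True):
    log=[]
    for i in range(n):
        movel(W(lx+dist*(i+1)/n,ly,z),speed=.02)
        f=get_force(); fn=f[2]-.24; a=POSE[2]; ft=f[0]*np.cos(a)+f[1]*np.sin(a)
        log.append((round(z*1e3,2),round(float(fn),1),round(float(ft),1)))
        z-=np.clip((goal-fn)/11e3,-.0002,.0002)
    if lift: movel(W(lx+dist,ly,.082),speed=.05)
    return z,log
E
python3 - <<'E'
from h import *
t=get_t(); z,l=drag(-.0845,.03,.07545,.013); print(z,l,get_t()-t)
E
```

```text
0.07533579293980071 [(75.45, 9.4, -0.6), (np.float64(75.54), 7.4, 0.8), (np.float64(75.44), 8.5, 0.9), (np.float64(75.44), 7.4, 0.3)] 1.549999999999999
```

```bash
python3 - <<'E'
from h import *
t=get_t()
def stroke(ly,x0,d):
    movel(W(x0,ly,.082),speed=.1)
    z,l=press(x0,ly,z0=.0764); z,l2=drag(x0,ly,z,d); print(l,[tuple(map(float,a)) for a in l2],round(get_t()-t,2))
stroke(.03,-.0845,.013)
stroke(-.03,-.0715,-.013)
goto(W(-.15,-.03,.25) ,[np.pi,0,float(open("yaw.txt").read())])
for c in ("top","scene"): cv2.imwrite(f"pics/{c}_2.png",np.mean([grab_frame(c) for _ in range(4)],axis=0).astype(np.uint8))
print(get_t())
im=cv2.imread("pics/top_2.png"); s=cv2.imread("pics/scene_2.png")
c=np.array([350.,275]); M=cv2.getRotationMatrix2D(tuple(map(float,c)),-14,14); M[:,2]+=np.array([400,200])-c
a=cv2.warpAffine(im,M,(800,400),flags=cv2.INTER_CUBIC)
cv2.imwrite("pics/v2.png",np.vstack([a,np.hstack([cv2.resize(im,(267,200)),cv2.resize(s,(267,200)),np.zeros((200,266,3),np.uint8)])]))
E
```

```text
[(76.4, -0.3), (76.15, 0.4), (75.9, 2.9), (75.8, 5.2), (75.7, 5.5), (75.6, 8.3)] [(75.6, 8.0, -0.7), (75.55, 8.6, 1.3), (75.56, 6.9, 1.7), (75.42, 6.4, 0.7)] 3.62
[(76.4, -0.3), (76.15, 1.4), (75.9, 3.4), (75.8, 5.4), (75.7, 5.6), (75.6, 6.5)] [(75.6, 7.2, 1.2), (75.48, 7.9, -0.1), (75.42, 9.9, -0.7), (75.55, 7.5, -0.1)] 7.68
20.8917
```

View pics/v2.png

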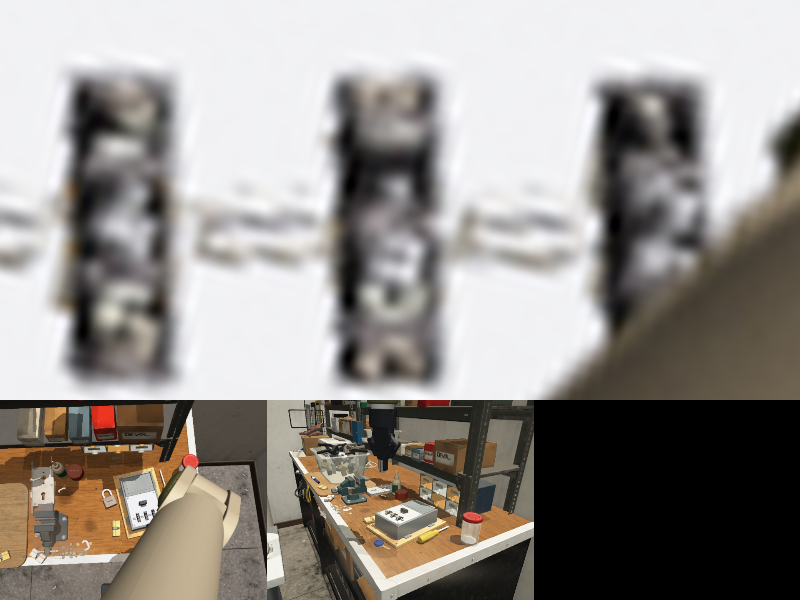

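```bash
python3 - <<'E'
from rd import *
poses={"top":np.load("ptop.npy"),"scene":np.load("pscene.npy")}
tx=[texture(cv2.FONT_HERSHEY_SIMPLEX,k,w) for k in (8,12) for w in (.9,1.1)]
for nm in ("_avg","_2"):
    ims={c:cv2.imread(f"pics/{c}{nm}.png") for c in ("top","scene")}
    print(nm)
    for m,t,b in read(ims,poses,tx):
        print("sum",top3(m)," font",t.max(1).round(2)); print("  top",top3(b["top"].max(0)),"scene",top3(b["scene"].max(0)))
E
```

```text
_avg
sum [(1.9, 0.49), (5.5, 0.33), (9.3, 0.32), (4.4, 0.32)]  font [0.44 0.49 0.43 0.46]
  top [(1.9, 0.28), (5.5, 0.24), (4.4, 0.24), (8.5, 0.23)] scene [(1.9, 0.42), (1.2, 0.39), (9.8, 0.29), (9.2, 0.28)]
sum [(7.4, 0.46), (1.3, 0.31), (8.5, 0.29), (4.7, 0.28)]  font [0.46 0.44 0.44 0.41]
  top [(7.5, 0.27), (4.9, 0.2), (5.8, 0.19), (1.8, 0.18)] scene [(7.2, 0.5), (8.4, 0.45), (1.3, 0.43), (5.3, 0.33)]
sum [(2.9, 0.62), (6.8, 0.35), (4.8, 0.32), (7.9, 0.29)]  font [0.59 0.62 0.59 0.62]
  top [(3.0, 0.46), (6.7, 0.26), (0.5, 0.22), (9.6, 0.2)] scene [(2.8, 0.43), (4.8, 0.31), (9.7, 0.28), (7.9, 0.27)]
_2
sum [(3.9, 0.55), (6.5, 0.36), (1.4, 0.36), (2.5, 0.33)]  font [0.51 0.55 0.49 0.52]
  top [(3.9, 0.4), (8.9, 0.23), (5.8, 0.2), (7.7, 0.19)] scene [(2.4, 0.49), (1.4, 0.47), (6.4, 0.42), (3.9, 0.31)]
sum [(7.4, 0.46), (1.3, 0.31), (8.5, 0.29), (4.7, 0.29)]  font [0.46 0.43 0.43 0.41]
  top [(7.5, 0.26), (4.9, 0.2), (5.8, 0.19), (1.8, 0.18)] scene [(7.2, 0.5), (8.4, 0.44), (1.3, 0.43), (5.3, 0.33)]
sum [(1.9, 0.37), (4.4, 0.34), (3.7, 0.32), (6.4, 0.29)]  font [0.37 0.37 0.34 0.35]
  top [(4.4, 0.24), (3.7, 0.21), (6.4, 0.2), (0.4, 0.18)] scene [(1.9, 0.42), (2.8, 0.31), (3.6, 0.29), (1.2, 0.27)]
```

The left wheel now reads 3.9 and the right 1.9. The fit runs about 0.1 low, so these are 4 and 2. In the picture the left wheel shows 3, 4, 5, and the right looks as the left did when it stood on 2. The middle stands between 7 and 8, at about 7.45. I'll roll it back half a numeral.

```bash
python3 - <<'E'
from rd import *
t=get_t(); yaw=float(open("yaw.txt").read())
goto(W(-.075,0,.09),[np.pi,0,yaw])
z,l=press(-.075,0,z0=.0766); z,l2=drag(-.075,0,z,-.0063); print(l,[tuple(map(float,a)) for a in l2])
goto(W(.01,.0,.25),[np.pi,0,yaw])
ims={c:np.mean([grab_frame(c) for _ in range(4)],axis=0).astype(np.uint8) for c in ("top","scene")}
for c in ims: cv2.imwrite(f"pics/{c}_3.png",ims[c])
print(get_t())
poses={"top":np.load("ptop.npy"),"scene":np.load("pscene.npy")}
for m,tt,b in read(ims,poses,[texture(cv2.FONT_HERSHEY_SIMPLEX,10,1.1)]):
    print("sum",top3(m),"top",top3(b["top"].max(0)),"scene",top3(b["scene"].max(0)))
im=ims["top"]; c=np.array([350.,275]); M=cv2.getRotationMatrix2D(tuple(map(float,c)),-14,14); M[:,2]+=np.array([400,200])-c
a=cv2.warpAffine(im,M,(800,400),flags=cv2.INTER_CUBIC)
cv2.imwrite("pics/v3.png",a)
E
```

```text
[(76.6, -0.5), (76.35, 0.3), (76.1, 1.5), (75.85, 4.6), (75.75, 6.6)] [(75.75, 6.1, -1.5), (75.55, 8.1, -1.6), (75.52, 8.4, -1.5), (75.51, 7.6, -0.4)]
25.875
sum [(3.9, 0.57), (6.5, 0.36), (1.4, 0.35), (2.5, 0.32)] top [(3.9, 0.43), (8.9, 0.2), (7.8, 0.19), (4.8, 0.17)] scene [(2.5, 0.46), (1.4, 0.46), (6.5, 0.4), (0.0, 0.31)]
sum [(7.0, 0.46), (3.1, 0.35), (5.2, 0.32), (8.3, 0.3)] top [(7.0, 0.31), (2.6, 0.23), (0.5, 0.22), (8.3, 0.19)] scene [(3.2, 0.39), (5.2, 0.36), (7.2, 0.33), (1.4, 0.3)]
sum [(1.9, 0.41), (4.4, 0.32), (6.4, 0.3), (3.6, 0.27)] top [(2.0, 0.22), (4.4, 0.22), (6.4, 0.21), (0.6, 0.16)] scene [(1.9, 0.43), (2.8, 0.31), (3.6, 0.27), (5.4, 0.25)]
```

View pics/v3.png

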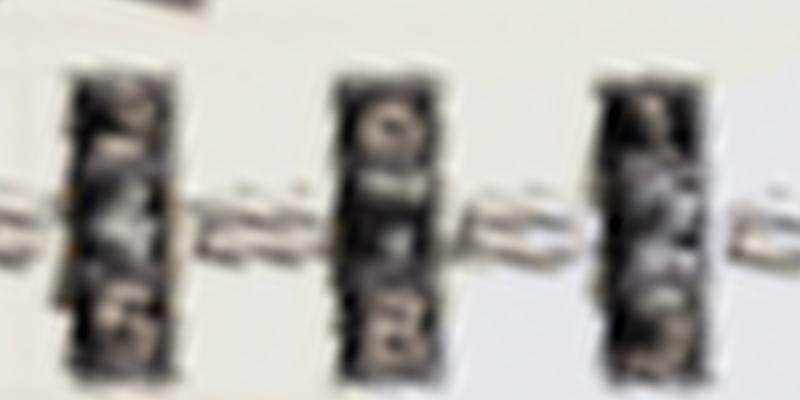

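The picture now shows 3-4-5, 6-7-8 and 1-2-3 down the wheels at x≈125, 390 and 655, so 4-7-2 is at the index. Next I push the catch from the lid side.

```bash
python3 - <<'E'
from h import *
movel(W(-.002,0,.1),speed=.2); movel(W(-.002,0,.0725),speed=.08)
a=POSE[2]; x=-.002; log=[]; b=get_force()
ft=lambda: float((get_force()-b)[:2]@[np.cos(a),np.sin(a)])
print("bias",np.round(b,2))
while x>-.0215:
    x-=.001; movel(W(x,0,.0725),speed=.02); f=ft(); log.append((round(x*1e3,1),round(f,1)))
    if abs(f)>12: break
print(log, get_force().round(1))
movel(W(x+.003,0,.0725),speed=.05); movel(W(x+.003,0,.16),speed=.15)
goto(W(-.02,.0,.28),[np.pi,0,float(open("yaw.txt").read())]); pause(.5)
im=grab_frame("scene"); t=grab_frame("top")
cv2.imwrite("pics/v4.png",np.hstack([cv2.resize(im[200:360,200:420],(440,320)),cv2.resize(t[150:310,250:430],(360,320))]))
print(get_t(),get_force().round(1))
E
```

```text
bias [-0.01 -0.12 -0.28]
[(-3.0, -0.2), (-4.0, -0.6), (-5.0, 0.0), (-6.0, 0.6), (-7.0, -0.9), (-8.0, -0.7), (-9.0, -0.4), (-10.0, 0.4), (-11.0, 0.4), (-12.0, 1.8), (-13.0, 1.9), (-14.0, 1.2), (-15.0, 1.2), (-16.0, -0.2), (-17.0, 0.5), (-18.0, 4.7), (-19.0, 7.7), (-20.0, 10.0), (-21.0, 13.7)] [13.4  2.9 -8.4]
34.15 [-0.  -0.2 -0.6]
```

View pics/v4.png

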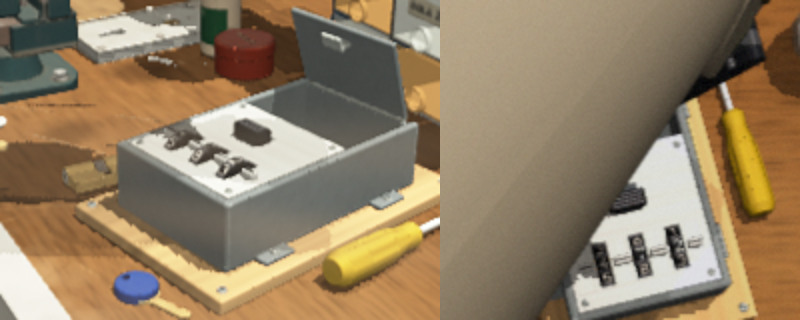

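The lid stands open (scene half, around (350,60)) and the catch has moved towards the wheels. The arm touches nothing, so I'm handing in.

```bash
python3 -c "
from station import *
print(hand_in())"
```

```text
the job is handed in; nothing more can be done
None
```

The wheels read 4-7-2, the catch is pushed home, the lid stands open, and the job was handed in at about 34 s; the hand-in call returned no verdict.

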